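# Set the camera's filter changer to the third click

## Robot

A 6-joint arm with a two-finger parallel gripper is mounted at the origin on the work surface. World frame = base frame: x ahead of the robot, y to its left, z up, the work surface at z = 0. Lengths are in m, angles in rad, forces in N, time in s.
With the tool pointing down it reaches from about 0.375 to 0.9 m from the base axis. Payload 3.1 kg.
Tool frame: the origin (TCP) lies midway between the tips of the shut fingers; the grasp point (between the pads) lies 19 mm behind it (robot.grip_depth is the distance from the TCP to the grasp point, in m); z points along the fingers, y is the direction in which the jaws open and shut (so a half turn about z gives the same grasp; the last joint's range is limited). The gripper opens to 87 mm and grips with 3 to 60 N. Pads are 19 mm wide; open, the fingers measure 117 mm over their backs; the gripper's body (75 mm by 190 mm) begins 51 mm behind the grasp point.
Start: joints at [-1.304, 0.527, 1.433, -0, 1.181, -0.178], TCP at [0.27, -0.564, 0.223] pointing down, gripper open.
Joint ranges: [-3.08, 3.08], [-0.75, 2.2], [0.22, 2.44], [-1.43, 4.57], [0, 2.65], [-2.85, 2.85]. Speed limits (rad/s): [2.79, 2.79, 3.14, 3.14, 3.14, 3.14].

## Interface

Orientations are given as a unit quaternion [x, y, z, w].
In Python, from rig import robot gives the robot as it stands.
- The arm moves only by the tool carry_out, never from a script. Its arguments are lists of equal length, an entry for each row: "dr": the turn, a rotation vector about the world's x, y, z in rad, a list of three; "translation": the shift along the world's x, y, z in cm, a list of three; "grip": the opening, from 0 (shut) to 1 (fully open). A call has 1 to 20 rows; each row is the pose to reach, as a shift and turn from the pose commanded when the call began; what a row does not reach only later rows make up. A row lasts 1/12 s, in which the tool goes at most 41.7 mm and 7.16 degrees, less where a joint would pass 70% of its speed; a pose out of reach is approached as far as the arm can. A call with a gripper value outside its range is refused whole. The fingers move at their own pace and stop on an object; "newtons" is the grip in N (left out, the last holds). Time passes only in rows, so rows that repeat a pose let the fingers close. It gives the time, the measured TCP pose, the force and the opening at its end, in the units of the state.
- robot.get_obs(): the state, without advancing time (a new reading comes with each control period).
- robot.camera(name): name is "scene" or "top"; returns a dict with "color" (480x640x3 uint8, blue, green, red), "camera_matrix" (3x3 intrinsics, pixels), "T" (4x4, takes a point from camera to world coordinates). Camera axes: x right, y down, z forward; pixel columns grow to the right and rows downward; lengths in m; the calibration is good to about 2 mm. A picture is of the moment at which its call begins. There is no depth.
- robot.hand_in(): hands the job in, once; it reports no verdict.
The state is a dict: "time": time; "q": joint angles; "joint_velocities": joint speeds; "joint_torque": joint torques, N m; "position": TCP position; "tool_rot": TCP orientation; "ft_force": force on the tool from outside, world axes, zero at the start; "moment": the same for the moment, N m; "grip_width": finger opening in m.
Only numpy, scipy, OpenCV 4.12 (cv2) and the standard library are available. Lean on these libraries where they do the work, as an engineer would, in place of code of your own. Each camera call takes 0.05 s, during which the arm holds its last target. There are 200 camera calls.

## Task

The camera on the scaffold planks is set up to photograph the fresco trial panel, but its filter slide was left somewhere among the first filters. Without gripping anything, put a fingertip against the side of the orange lever and slide it gently all the way out, away from the lens, to its stop, then push it back in, counting the clicks, and leave it seated at the third click without running past it. Take the hand away, and do not bump the camera or the panel or disturb the bowl, tub, bottle and lens cap around them.

Things in the scene. Friction and masses are not known exactly. Their poses are not given: they have to be found in the camera images.
- changer: Fixed filter changer: aluminium board 100 x 440 x 18 mm with, on a post, a black guide 56 mm long (x), 17 mm wide, 141 mm high. Lens on its +y side, trial panel on its -y side. Origin on the planks under the middle of the guide. +x is the way in: the slide (5 mm thick plate, top edge 125 mm above the planks) sticks out of the guide to -x, with the lever at its outer end, and is pushed in to +x.
- slide_travel (a joint): How far the slide is pushed in (m): 0 at the rigid outer stop, growing along the changer's +x. Notches at 0 (the stop, open hole), 0.028 (first click, blue filter), 0.056 (second, green), 0.084 (third, amber), 0.112 (fourth, red); rigid inner end at 0.116. Clicks are counted from the stop, the stop itself not counted. It may start in the first or second notch or between notches.
- filter_slide: The slide with its upright orange lever at the outer end, the part to push: 6 mm thick along the slide (8 at the top), 16 mm wide across, top 162 mm above the planks. Origin at the lever's foot, 125 mm above the planks; axes as the changer's (+x = in, z up). The lever stands 150 mm out (-x) from the changer's origin at the stop, 66 mm out at the third click, and moves straight along x with the slide.
- lever_mid (a point): Middle of the orange lever, 17 mm below its top, 145 mm above the planks. A good height for the fingertips is 15 to 30 mm below the lever's top; up to there both its faces (-x and +x) are free, and the guide is 34 mm or more away up to the third click.
- plunger_ball (a point): Spring ball in the guide under its brass plunger (top 160 mm above the planks), which clicks into notches in the slide's top edge. Pushing the slide out of a notch takes about 6 N over the first 4 mm; between notches it drags with 1 to 2 N and stays where left; within 3 mm of a notch the ball pulls it in and centres it. Site on the lens axis line, 128 mm above the changer's origin.
- camera: The fixed black camera on its clamp: body 132 x 48 x 88 mm, up to 164 mm high, with a lens 68 mm across and 80 mm long whose front sits against the changer. Same origin and axes as the changer; the body lies 100 to 150 mm to +y, the lens between. Not to be bumped.
- trial_panel: The fixed fresco trial panel, 190 mm wide and 170 mm high, with eight paint patches, on a wooden stand. Same origin and axes as the changer; it stands 207 to 257 mm to -y. Not to be bumped.
- paint_bowl: Loose white bowl of blue paint, 124 mm across, 55 mm high; origin at the centre of its underside. Leave alone.
- plaster_tub: Loose white plastic tub with a blue band, 96 mm across, 95 mm high; origin at the centre of its underside. Leave alone.
- green_bottle: Loose green bottle, 72 mm across, 230 mm high; origin at the centre of its underside. Leave alone.
- lens_cap: Loose black lens cap, 72 mm across, 9 mm thick; origin at the centre of its underside. Leave alone.

How it is judged:
On the way, in this order (a step that is already met when the one before it is completed fails the run):
1. the slide is all the way out at its stop (within 2 mm) (value of joint slide_travel below 0.002 m), for 0.1 s.
2. the slide has been pushed in to the third click (within 3 mm) (value of joint slide_travel above 0.081 m), for 0.1 s.
At the end, for the whole second after the job is handed in: The slide rests in the third notch: 84 mm in from its stop, within 3 mm, and still (value of joint slide_travel between 0.081 and 0.087 m and velocity of joint slide_travel between -0.005 and 0.005 m/s); the robot touches nothing.
It fails at once if the slide is run past the third click (more than 8 mm beyond it) (value of joint slide_travel above 0.092 m).
It fails at once if the lever is gripped or shoved hard (over 35 N) (contact force between the fingers and filter_slide above 35 N).
It fails at once if the camera or the trial panel is bumped (over 5 N) (contact force between any of the arm, the fingers and camera above 5 N or contact force between any of the arm, the fingers and trial_panel above 5 N).
It fails at once if the bowl, tub, bottle or lens cap is moved (over 15 mm) (distance of any of paint_bowl, plaster_tub, green_bottle, lens_cap from where it was at the start of the episode above 0.015 m).
It fails at once if the bowl, tub, bottle or lens cap is tipped (angle between any of paint_bowl, plaster_tub, green_bottle, lens_cap's own z axis and vertical above 0.2 rad).
It also fails if it takes over 56 s, if anything falls off the work surface, if the arm or the gripper's body presses on something with over 40 N, if the wrist force passes 120 N, or if a joint passes its speed limit or range.

## Working session

There is one attempt and no reset: what is moved stays moved. The work goes in short steps, Python scripts to look and compute and a tool call to move; the robot and the scene stay as the last step left them, time stands still between calls to the robot, and variables do not carry over. Pictures are saved under pics/ and viewed, about 8 in all and at most 12, crops included, and the job is handed in when it is done.

Besides the shell and the picture viewer there is one more tool, called after "Call:" by a JSON object that holds its "op" and its "data", one argument or row to a line. carry_out: Moves the arm, as the interface text tells. Its arguments: {"type":"object","properties":{"dr":{"type":"array"},"translation":{"type":"array"},"grip":{"type":"array"},"newtons":{"type":"number"}},"required":["dr","translation","grip"]}

```bash
mkdir -p pics; cat > h.py <<'E'
import numpy as np,cv2
from rig import robot
def snap(n,name):
    c=robot.camera(n); cv2.imwrite(f'pics/{name}.png',c['color']); np.savez(f'pics/{name}.npz',K=c['camera_matrix'],T=c['T']); return c
def ray(name,u,v,z):
    d=np.load(f'pics/{name}.npz'); T=d['T']; r=T[:3,:3]@np.linalg.solve(d['K'],[u,v,1.]); return T[:3,3]+r*(z-T[2,3])/r[2]
def proj(name,P):
    d=np.load(f'pics/{name}.npz'); T=d['T']; p=(np.asarray(P)-T[:3,3])@T[:3,:3]; q=d['K']@p; return q[:2]/q[2]
E
python3 - <<'E'
from h import *
for n in('scene','top'):
    c=snap(n,n+'0'); print(np.round(c['T'],3))
o=robot.get_obs(); print(o['time'],o['position'],o['tool_rot'],o['ft_force'],o['grip_width'])
E
```

```text
[[-0.683  0.619 -0.389  0.952]
 [ 0.731  0.587 -0.349  0.401]
 [ 0.012 -0.522 -0.853  0.969]
 [ 0.     0.     0.     1.   ]]
[[-0.019 -0.989  0.146  0.456]
 [-1.     0.018 -0.007  0.057]
 [ 0.004 -0.146 -0.989  0.932]
 [ 0.     0.     0.     1.   ]]
0.1 [ 0.26932751 -0.56327472  0.22168665] [ 9.75262169e-01  2.21049274e-01 -4.73140750e-05 -9.57594775e-04] [-0.06261726  0.28352813  0.12226919] 0.08720172817170001
```

View pics/top0.png

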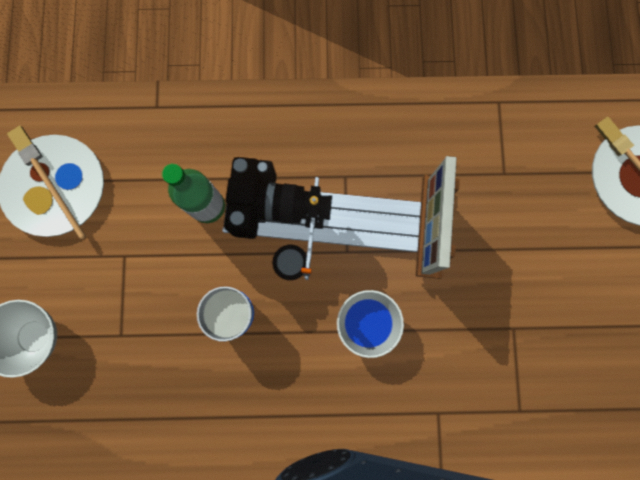

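View pics/scene0.png

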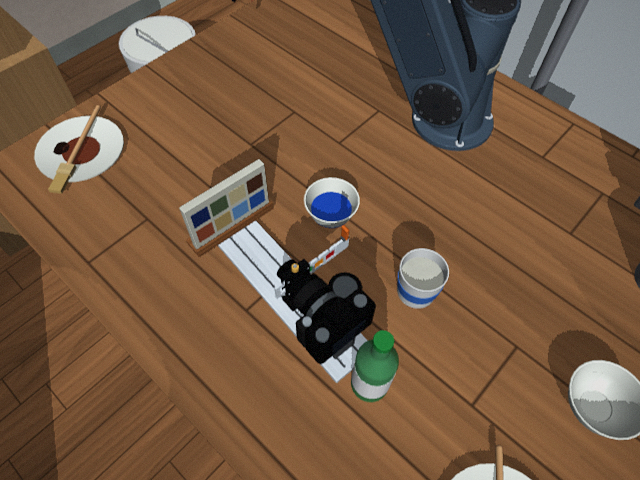

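The top view has the lever at about (306,270), the plunger at (314,200) and the lens cap at (290,262). The panel's at the right, with the bowl at (370,323) and the tub at (225,313). In the scene view the lever is at about (345,235). I'll enlarge both.

```bash
python3 - <<'E'
from h import *
a=cv2.imread('pics/top0.png')[165:285,265:345]; b=cv2.imread('pics/scene0.png')[215:295,265:365]
A=cv2.resize(a,None,fx=5,fy=5,interpolation=cv2.INTER_CUBIC)  #400x600
B=cv2.resize(b,(400,320),interpolation=cv2.INTER_CUBIC)
C=np.zeros((600,800,3),np.uint8); C[:,:400]=A; C[:320,400:]=B
cv2.imwrite('pics/c0.png',C)
E
```

```text
(no output)
```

View pics/c0.png

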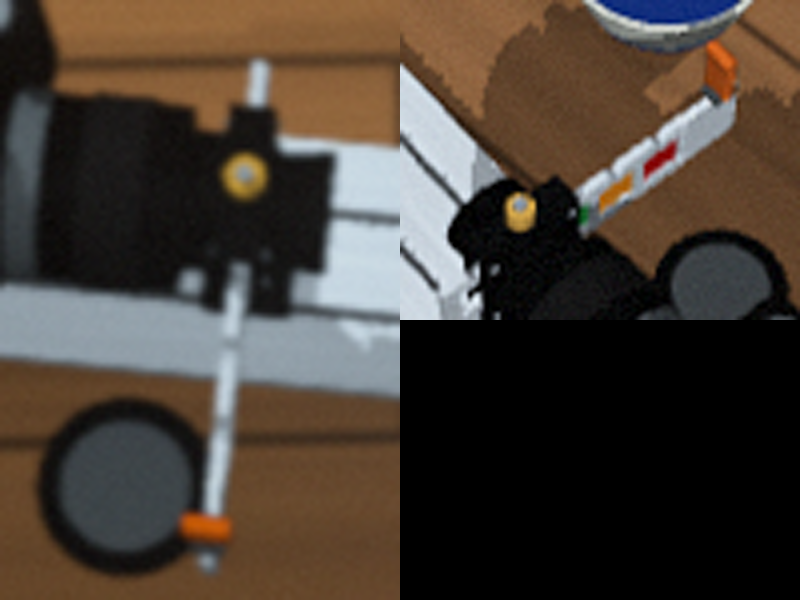

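```bash
python3 - <<'E'
from h import *
f=lambda x,y:(265+x/5,165+y/5)
g=lambda x,y:(265+(x-400)/4,215+y/4)
p=ray('top0',*f(245,174),.160);l=ray('top0',*f(206,524),.162)
p2=ray('scene0',*g(520,204),.160);l2=ray('scene0',*g(720,48),.162)
s1=ray('top0',*f(260,62),.125);s0=ray('top0',*f(213,512),.125);s2=ray('top0',*f(238,275),.125)
print(p,p2,l,l2,s1,s0,s2)
for a,b in((l,p),(l2,p2),(s0,s1),(s0,s2)): d=b-a;print(np.linalg.norm(d[:2]),np.arctan2(d[1],d[0]))
# board edges/corners z=.018
for n,pix in(('top0',[(332,192),(420,202),(418,250),(258,236)]),):
  P=[ray(n,*q,.018) for q in pix];print(np.round(P,3))
for q,z,nm in(((370,323),.055,'bowl'),((225,313),.095,'tub'),((290,262),.009,'cap'),((173,173),.23,'bottle')): print(nm,ray('top0',*q,z))
print(ray('top0',*f(182,524),.162),ray('top0',*f(231,528),.162))
E
```

```text
[0.64505078 0.06839327 0.16      ] [0.65006385 0.07327446 0.16      ] [0.52628505 0.08308493 0.162     ] [0.52677314 0.08370583 0.162     ] [0.69447912 0.06294308 0.125     ] [0.53380569 0.08187724 0.125     ] [0.61727164 0.07195448 0.125     ]
0.11967098542998646 -0.12307760667399359
0.12373120435768561 -0.08440690497303362
0.16178520325018314 -0.11730155204583326
0.08405370701070587 -0.11832854738834628
[[ 0.695  0.034  0.018]
 [ 0.672 -0.142  0.018]
 [ 0.575 -0.133  0.018]
 [ 0.608  0.183  0.018]]
bowl [ 0.43517521 -0.0300182   0.055     ]
tub [0.45846101 0.23006143 0.095     ]
cap [0.5564502  0.12027353 0.009     ]
bottle [0.67440046 0.28529944 0.23      ]
[0.52643265 0.09100984 0.162     ] [0.52480694 0.07484847 0.162     ]
```

Lever is about 121 mm out, which puts it at the first notch. Changer yaw is about -0.115. First move: shut the fingers and go above the gap between the lever and the guide, with the finger sides facing along the slide.

Call:
{"op": "carry_out", "data": {
  "dr": [
    [0,0,-0.028],
    [0,0,-0.056],
    [0,0,-0.084],
    [0,0,-0.112],
    [0,0,-0.14],
    [0,0,-0.168],
    [0,0,-0.196],
    [0,0,-0.224],
    [0,0,-0.252],
    [0,0,-0.28],
    [0,0,-0.308],
    [0,0,-0.336],
    [0,0,-0.364],
    [0,0,-0.392],
    [0,0,-0.42],
    [0,0,-0.448],
    [0,0,-0.476],
    [0,0,-0.504],
    [0,0,-0.532],
    [0,0,-0.56]
  ],
  "translation": [
    [1.4,3.2,1],
    [2.8,6.4,2],
    [4.2,9.7,2.7],
    [5.6,12.9,2.7],
    [7,16.1,2.7],
    [8.5,19.3,2.7],
    [9.9,22.5,2.7],
    [11.3,25.8,2.7],
    [12.7,29,2.7],
    [14.1,32.2,2.7],
    [15.5,35.4,2.7],
    [16.9,38.6,2.7],
    [18.3,41.9,2.7],
    [19.7,45.1,2.7],
    [21.2,48.3,2.7],
    [22.6,51.5,2.7],
    [24,54.7,2.7],
    [25.4,58,2.7],
    [26.8,61.2,2.7],
    [28.2,64.4,2.7]
  ],
  "grip": [0,0,0,0,0,0,0,0,0,0,0,0,0,0,0,0,0,0,0,0],
  "newtons": 10
}}

```text
time: 1.77
position: [0.5516, 0.082, 0.2492]
tool_rot: [0.998, -0.058, -0.0, 0.0]
ft_force: [0.0, -0.2, -0.1]
grip_width: 0.0006
```

Call:
{"op": "carry_out", "data": {
  "dr": [
    [0,0,0],
    [0,0,0],
    [0,0,0],
    [0,0,0]
  ],
  "translation": [
    [0,0,-2.5],
    [0,0,-5],
    [0,0,-7.5],
    [0,0,-7.5]
  ],
  "grip": [0,0,0,0]
}}

```text
time: 2.1
position: [0.5474, 0.0807, 0.1698]
tool_rot: [0.998, -0.057, -0.006, 0.0]
ft_force: [-1.2, -0.2, -1.2]
grip_width: 0.0006
```

```bash
python3 - <<'E'
from h import *
c=snap('scene','scene1')
print(robot.get_obs()['position'],proj('scene1',robot.get_obs()['position']))
a=c['color'][170:290,270:390]; cv2.imwrite('pics/c1.png',cv2.resize(a,(600,600),interpolation=cv2.INTER_CUBIC))
E
```

```text
[0.54904695 0.08042698 0.17204545] [335.96382069 230.32822637]
```

View pics/c1.png

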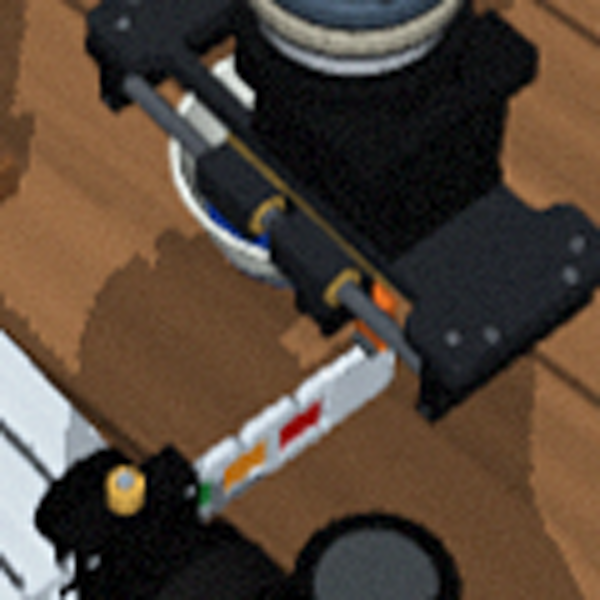

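The fingertips, at about (325,325) in the crop, are on the guide side of the lever at (380,310) and clear of everything. I'll lower to about 0.14.

Call:
{"op": "carry_out", "data": {
  "dr": [
    [0,0,0],
    [0,0,0],
    [0,0,0],
    [0,0,0],
    [0,0,0],
    [0,0,0]
  ],
  "translation": [
    [0,0,-1],
    [0,0,-2],
    [0,0,-3],
    [0,0,-3.5],
    [0,0,-3.5],
    [0,0,-3.5]
  ],
  "grip": [0,0,0,0,0,0]
}}

```text
time: 2.65
position: [0.5514, 0.08, 0.1394]
tool_rot: [0.998, -0.057, -0.0, -0.0]
ft_force: [0.4, -0.4, -0.2]
grip_width: 0.0002
```

Call:
{"op": "carry_out", "data": {
  "dr": [
    [0,0,0],
    [0,0,0],
    [0,0,0],
    [0,0,0],
    [0,0,0],
    [0,0,0],
    [0,0,0],
    [0,0,0],
    [0,0,0],
    [0,0,0],
    [0,0,0],
    [0,0,0],
    [0,0,0],
    [0,0,0],
    [0,0,0],
    [0,0,0]
  ],
  "translation": [
    [-0.2,0.02,0],
    [-0.4,0.05,0],
    [-0.6,0.07,0],
    [-0.7,0.08,0],
    [-0.8,0.09,0],
    [-0.9,0.1,0],
    [-1.0,0.12,0],
    [-1.1,0.13,0],
    [-1.2,0.14,0],
    [-1.3,0.15,0],
    [-1.4,0.16,0],
    [-1.5,0.17,0],
    [-1.6,0.18,0],
    [-1.7,0.2,0],
    [-1.8,0.21,0],
    [-1.8,0.21,0]
  ],
  "grip": [0,0,0,0,0,0,0,0,0,0,0,0,0,0,0,0]
}}

```text
time: 3.98
position: [0.5357, 0.082, 0.1398]
tool_rot: [0.998, -0.057, 0.002, -0.0]
ft_force: [3.4, -0.3, -2.2]
grip_width: 0.0006
```

Contact is where expected, at 3.4 N. Carrying on outwards.

Call:
{"op": "carry_out", "data": {
  "dr": [
    [0,0,0],
    [0,0,0],
    [0,0,0],
    [0,0,0],
    [0,0,0],
    [0,0,0],
    [0,0,0],
    [0,0,0],
    [0,0,0],
    [0,0,0],
    [0,0,0],
    [0,0,0],
    [0,0,0],
    [0,0,0],
    [0,0,0],
    [0,0,0]
  ],
  "translation": [
    [-0.1,0.01,0],
    [-0.2,0.02,0],
    [-0.3,0.03,0],
    [-0.4,0.05,0],
    [-0.5,0.06,0],
    [-0.6,0.07,0],
    [-0.7,0.08,0],
    [-0.8,0.09,0],
    [-0.9,0.1,0],
    [-1.0,0.12,0],
    [-1.1,0.13,0],
    [-1.2,0.14,0],
    [-1.3,0.15,0],
    [-1.4,0.16,0],
    [-1.5,0.17,0],
    [-1.5,0.17,0]
  ],
  "grip": [0,0,0,0,0,0,0,0,0,0,0,0,0,0,0,0]
}}

```text
time: 5.32
position: [0.5177, 0.084, 0.1394]
tool_rot: [0.998, -0.057, -0.001, 0.0]
ft_force: [0.9, 0.0, 0.8]
grip_width: 0.0006
```

Call:
{"op": "carry_out", "data": {
  "dr": [
    [0,0,0],
    [0,0,0],
    [0,0,0],
    [0,0,0],
    [0,0,0],
    [0,0,0],
    [0,0,0],
    [0,0,0]
  ],
  "translation": [
    [-0.1,0.01,0],
    [-0.2,0.02,0],
    [-0.3,0.03,0],
    [-0.4,0.05,0],
    [-0.5,0.06,0],
    [-0.6,0.07,0],
    [-0.7,0.08,0],
    [-0.7,0.08,0]
  ],
  "grip": [0,0,0,0,0,0,0,0]
}}

```text
time: 5.98
position: [0.5124, 0.0846, 0.1396]
tool_rot: [0.998, -0.057, 0.001, 0.0]
ft_force: [2.8, 0.1, -1.2]
grip_width: 0.0003
```

Call:
{"op": "carry_out", "data": {
  "dr": [
    [0,0,0],
    [0,0,0],
    [0,0,0]
  ],
  "translation": [
    [-0.1,0.01,0],
    [-0.2,0.02,0],
    [-0.2,0.02,0]
  ],
  "grip": [0,0,0]
}}

```text
time: 6.23
position: [0.5122, 0.0846, 0.1398]
tool_rot: [0.998, -0.057, 0.003, 0.0]
ft_force: [5.8, -1.0, -4.6]
grip_width: 0.0004
```

Call:
{"op": "carry_out", "data": {
  "dr": [
    [0,0,0],
    [0,0,0],
    [0,0,0],
    [0,0,0]
  ],
  "translation": [
    [-0.1,0.01,0],
    [-0.2,0.02,0],
    [-0.3,0.03,0],
    [-0.3,0.03,0]
  ],
  "grip": [0,0,0,0]
}}

```text
time: 6.57
position: [0.5121, 0.0846, 0.1401]
tool_rot: [0.998, -0.057, 0.006, 0.0]
ft_force: [11.6, -1.4, -8.1]
grip_width: 0.0005
```

The stop is rigid: the force goes up with no motion. I'll back off, lift and cross over to the outer side.

Call:
{"op": "carry_out", "data": {
  "dr": [
    [0,0,0],
    [0,0,0],
    [0,0,0],
    [0,0,0],
    [0,0,0],
    [0,0,0],
    [0,0,0],
    [0,0,0],
    [0,0,0],
    [0,0,0],
    [0,0,0],
    [0,0,0],
    [0,0,0],
    [0,0,0]
  ],
  "translation": [
    [0.5,-0.06,0],
    [1,-0.12,0],
    [1.5,-0.17,0],
    [1.5,-0.17,1],
    [1.5,-0.17,3],
    [1.5,-0.17,5],
    [1.5,-0.17,6],
    [0.5,-0.06,6],
    [-1,0.12,6],
    [-2.5,0.29,6],
    [-4,0.46,6],
    [-4.5,0.5,6],
    [-4.5,0.5,6],
    [-4.5,0.5,6]
  ],
  "grip": [0,0,0,0,0,0,0,0,0,0,0,0,0,0]
}}

```text
time: 7.73
position: [0.4614, 0.0903, 0.1994]
tool_rot: [0.998, -0.057, 0.0, 0.0]
ft_force: [0.3, -0.2, -1.1]
grip_width: 0.0007
```

```bash
python3 - <<'E'
from h import *
c=snap('scene','scene2'); o=robot.get_obs()
print(o['position'],o['ft_force'],proj('scene2',o['position']))
for x in(.4975,.4996): print(proj('scene2',[x,.0867,.162]))
a=c['color'][170:290,270:390]; cv2.imwrite('pics/c2.png',cv2.resize(a,(600,600),interpolation=cv2.INTER_CUBIC))
E
```

```text
[0.46217423 0.0901445  0.19953748] [ 0.01279376 -0.80929036 -0.99260782] [371.7506657  196.84435521]
[356.41747201 218.53710141]
[355.69206198 219.20300176]
```

View pics/c2.png

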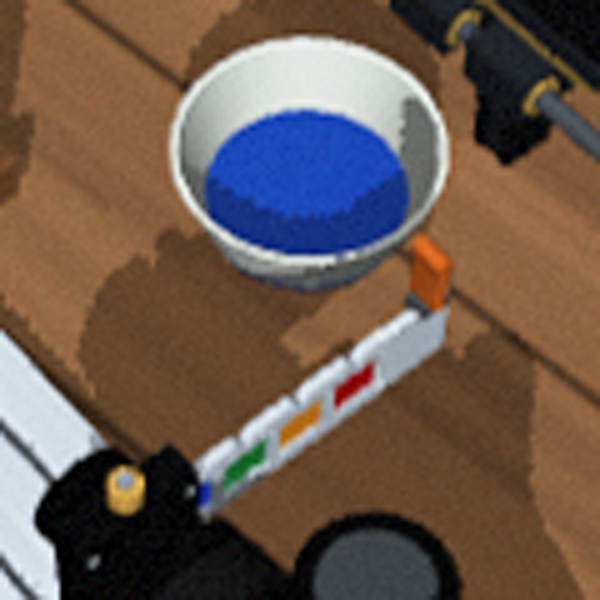

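The slide is at its stop: red, amber and green are showing and blue is just at the guide, with the lever top at about (430,245) in the crop. That matches the prediction. Lowering on the outer side and approaching slowly.

Call:
{"op": "carry_out", "data": {
  "dr": [
    [0,0,0],
    [0,0,0],
    [0,0,0],
    [0,0,0],
    [0,0,0],
    [0,0,0],
    [0,0,0],
    [0,0,0],
    [0,0,0],
    [0,0,0],
    [0,0,0],
    [0,0,0],
    [0,0,0],
    [0,0,0],
    [0,0,0]
  ],
  "translation": [
    [0,0,-1.5],
    [0,0,-3],
    [0,0,-4.5],
    [0,0,-6],
    [0,0,-6],
    [0.3,-0.03,-6],
    [0.6,-0.07,-6],
    [0.9,-0.1,-6],
    [1.2,-0.14,-6],
    [1.5,-0.17,-6],
    [1.8,-0.21,-6],
    [2.0,-0.23,-6],
    [2.0,-0.23,-6],
    [2.0,-0.23,-6],
    [2.0,-0.23,-6]
  ],
  "grip": [0,0,0,0,0,0,0,0,0,0,0,0,0,0,0]
}}

```text
time: 9.03
position: [0.4813, 0.0879, 0.1395]
tool_rot: [0.998, -0.057, -0.0, 0.0]
ft_force: [-0.6, 0.3, 0.3]
grip_width: 0.0006
```

Call:
{"op": "carry_out", "data": {
  "dr": [
    [0,0,0],
    [0,0,0],
    [0,0,0],
    [0,0,0]
  ],
  "translation": [
    [0.2,-0.02,0],
    [0.4,-0.05,0],
    [0.5,-0.06,0],
    [0.5,-0.06,0]
  ],
  "grip": [0,0,0,0]
}}

```text
time: 9.37
position: [0.4834, 0.0877, 0.1392]
tool_rot: [0.998, -0.057, -0.004, -0.0]
ft_force: [-6.4, 0.8, 3.7]
grip_width: 0.0002
```

Contact on the outer face at x≈0.483, so the third click should put the finger at about x≈0.566. Pushing in steadily.

Call:
{"op": "carry_out", "data": {
  "dr": [
    [0,0,0],
    [0,0,0],
    [0,0,0],
    [0,0,0],
    [0,0,0],
    [0,0,0],
    [0,0,0],
    [0,0,0],
    [0,0,0],
    [0,0,0],
    [0,0,0],
    [0,0,0],
    [0,0,0],
    [0,0,0],
    [0,0,0],
    [0,0,0]
  ],
  "translation": [
    [0.15,-0.02,0],
    [0.3,-0.03,0],
    [0.45,-0.05,0],
    [0.6,-0.07,0],
    [0.75,-0.09,0],
    [0.9,-0.1,0],
    [1.05,-0.12,0],
    [1.2,-0.14,0],
    [1.35,-0.16,0],
    [1.5,-0.17,0],
    [1.65,-0.19,0],
    [1.8,-0.21,0],
    [1.95,-0.23,0],
    [2.1,-0.24,0],
    [2.2,-0.25,0],
    [2.2,-0.25,0]
  ],
  "grip": [0,0,0,0,0,0,0,0,0,0,0,0,0,0,0,0]
}}

```text
time: 10.7
position: [0.51, 0.0846, 0.14]
tool_rot: [0.998, -0.057, 0.001, 0.0]
ft_force: [-0.1, -0.0, -0.4]
grip_width: 0.0004
```

Call:
{"op": "carry_out", "data": {
  "dr": [
    [0,0,0],
    [0,0,0],
    [0,0,0],
    [0,0,0],
    [0,0,0],
    [0,0,0],
    [0,0,0],
    [0,0,0],
    [0,0,0],
    [0,0,0],
    [0,0,0],
    [0,0,0],
    [0,0,0],
    [0,0,0],
    [0,0,0],
    [0,0,0]
  ],
  "translation": [
    [0.15,-0.02,0],
    [0.3,-0.03,0],
    [0.45,-0.05,0],
    [0.6,-0.07,0],
    [0.75,-0.09,0],
    [0.9,-0.1,0],
    [1.05,-0.12,0],
    [1.2,-0.14,0],
    [1.35,-0.16,0],
    [1.5,-0.17,0],
    [1.65,-0.19,0],
    [1.8,-0.21,0],
    [1.95,-0.23,0],
    [2.1,-0.24,0],
    [2.2,-0.25,0],
    [2.2,-0.25,0]
  ],
  "grip": [0,0,0,0,0,0,0,0,0,0,0,0,0,0,0,0]
}}

```text
time: 12.03
position: [0.5314, 0.0822, 0.1396]
tool_rot: [0.998, -0.057, 0.001, 0.0]
ft_force: [-1.1, -0.4, -0.6]
grip_width: 0.0006
```

Call:
{"op": "carry_out", "data": {
  "dr": [
    [0,0,0],
    [0,0,0],
    [0,0,0],
    [0,0,0],
    [0,0,0],
    [0,0,0],
    [0,0,0],
    [0,0,0],
    [0,0,0],
    [0,0,0],
    [0,0,0],
    [0,0,0],
    [0,0,0],
    [0,0,0],
    [0,0,0],
    [0,0,0],
    [0,0,0]
  ],
  "translation": [
    [0.15,-0.02,0],
    [0.3,-0.03,0],
    [0.45,-0.05,0],
    [0.6,-0.07,0],
    [0.75,-0.09,0],
    [0.9,-0.1,0],
    [1.05,-0.12,0],
    [1.2,-0.14,0],
    [1.35,-0.16,0],
    [1.5,-0.17,0],
    [1.65,-0.19,0],
    [1.8,-0.21,0],
    [1.95,-0.23,0],
    [2.1,-0.24,0],
    [2.2,-0.25,0],
    [2.2,-0.25,0],
    [2.2,-0.25,0]
  ],
  "grip": [0,0,0,0,0,0,0,0,0,0,0,0,0,0,0,0,0]
}}

```text
time: 13.45
position: [0.5536, 0.0797, 0.1396]
tool_rot: [0.998, -0.057, 0.001, 0.0]
ft_force: [-0.1, -0.4, -0.4]
grip_width: 0.0005
```

```bash
python3 - <<'E'
from h import *
c=snap('scene','scene3'); o=robot.get_obs()
print(o['position'],o['ft_force'])
a=c['color'][170:290,270:390]; cv2.imwrite('pics/c3.png',cv2.resize(a,(600,600),interpolation=cv2.INTER_CUBIC))
E
```

```text
[0.55361092 0.07967108 0.13962158] [-0.81876147  0.09221877  0.60980013]
```

View pics/c3.png

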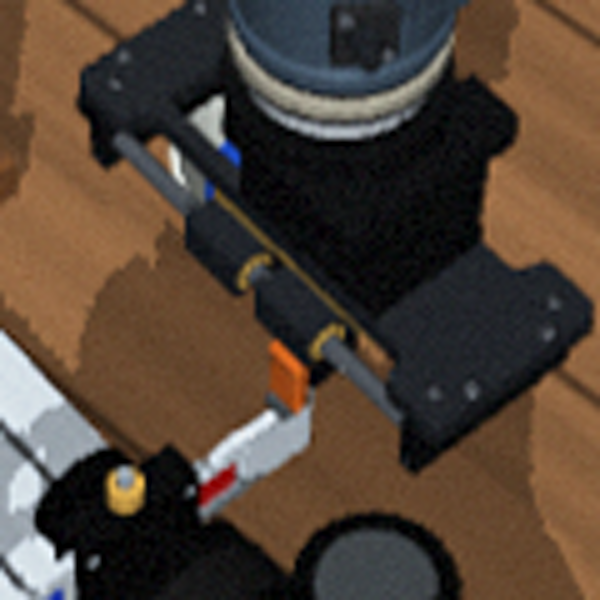

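Most of the red filter still shows at the guide and the lever top is at (287,348) in the crop, so the slide is between the second and third clicks, at about 70 mm. Last stretch at 1 mm per row.

Call:
{"op": "carry_out", "data": {
  "dr": [
    [0,0,0],
    [0,0,0],
    [0,0,0],
    [0,0,0],
    [0,0,0],
    [0,0,0],
    [0,0,0],
    [0,0,0],
    [0,0,0],
    [0,0,0],
    [0,0,0],
    [0,0,0],
    [0,0,0]
  ],
  "translation": [
    [0.1,-0.01,0],
    [0.2,-0.02,0],
    [0.3,-0.03,0],
    [0.4,-0.05,0],
    [0.5,-0.06,0],
    [0.6,-0.07,0],
    [0.7,-0.08,0],
    [0.8,-0.09,0],
    [0.9,-0.1,0],
    [1.0,-0.11,0],
    [1.1,-0.12,0],
    [1.1,-0.12,0],
    [1.1,-0.12,0]
  ],
  "grip": [0,0,0,0,0,0,0,0,0,0,0,0,0]
}}

```text
time: 14.58
position: [0.5641, 0.0786, 0.1396]
tool_rot: [0.998, -0.057, 0.001, -0.0]
ft_force: [-0.3, -0.5, -0.0]
grip_width: 0.0001
```

Call:
{"op": "carry_out", "data": {
  "dr": [
    [0,0,0],
    [0,0,0],
    [0,0,0],
    [0,0,0]
  ],
  "translation": [
    [0.1,-0.01,0],
    [0.15,-0.02,0],
    [0.15,-0.02,0],
    [0.15,-0.02,0]
  ],
  "grip": [0,0,0,0]
}}

```text
time: 14.92
position: [0.5651, 0.0784, 0.1396]
tool_rot: [0.998, -0.057, 0.0, 0.0]
ft_force: [-0.5, 0.0, 0.1]
grip_width: 0.0008
```

Call:
{"op": "carry_out", "data": {
  "dr": [
    [0,0,0],
    [0,0,0],
    [0,0,0],
    [0,0,0],
    [0,0,0],
    [0,0,0],
    [0,0,0],
    [0,0,0],
    [0,0,0],
    [0,0,0],
    [0,0,0],
    [0,0,0],
    [0,0,0],
    [0,0,0],
    [0,0,0]
  ],
  "translation": [
    [-0.5,0.06,0],
    [-1,0.12,0],
    [-2,0.23,0],
    [-3,0.35,0],
    [-4,0.46,0],
    [-4,0.46,1],
    [-4,0.46,3],
    [-4,0.46,5],
    [-4,0.46,8],
    [-6,0.46,10],
    [-8,0.46,10],
    [-10,0.46,10],
    [-12,0.46,10],
    [-12,0.46,10],
    [-12,0.46,10]
  ],
  "grip": [0,0,0,0,0,0,0,0,0,0,0,0,0,0,0]
}}

```text
time: 16.17
position: [0.4447, 0.0831, 0.2405]
tool_rot: [0.998, -0.057, 0.001, -0.0]
ft_force: [-0.3, 0.9, -0.1]
grip_width: 0.0004
```

```bash
python3 - <<'E'
from h import *
c=snap('scene','scene4'); o=robot.get_obs()
print(o['position'],o['ft_force'],o['joint_velocities'])
for t in (.056,.076,.080,.084,.088): print(t,(proj('scene4',[.4985+.9934*t,.0867-.115*t,.162])-[270,170])*5)
a=c['color'][170:290,270:390]; cv2.imwrite('pics/c4.png',cv2.resize(a,(600,600),interpolation=cv2.INTER_CUBIC))
E
```

```text
[0.44602393 0.08298081 0.24048235] [ 1.08822477  0.10418333 -0.38012915] [-0.00175798  0.02272543 -0.02735966  0.00035162 -0.00401874  0.00155019]
0.056 [319.24135104 324.35847994]
0.076 [278.45500093 353.75477922]
0.08 [270.22617519 359.68561204]
0.084 [261.9732531  365.63381204]
0.088 [253.69612865 371.59945562]
```

View pics/c4.png

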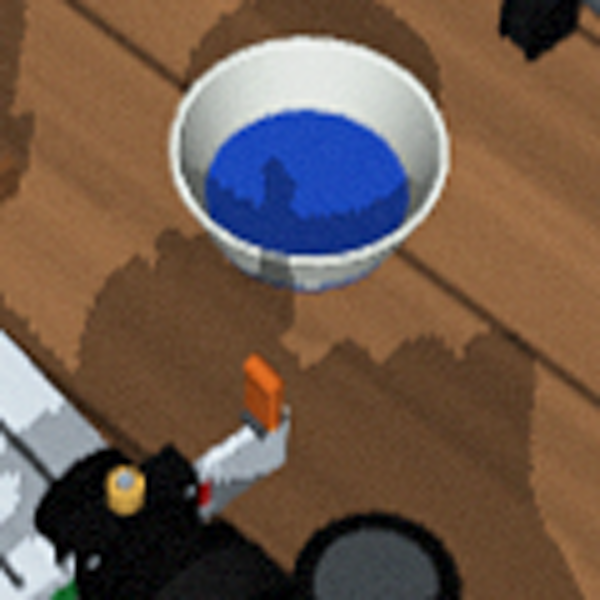

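The lever top is at about (262,365) in the crop, which fits 84 mm (261.97,365.6), and only a sliver of red shows. I'll check numerically with the orange centroid, then hand in if it agrees.

```bash
python3 - <<'E'
from h import *
R={}
for n in('scene0','scene2','scene4'):
    i=cv2.imread(f'pics/{n}.png'); h=cv2.cvtColor(i,cv2.COLOR_BGR2HSV)
    m=cv2.inRange(h,(5,225,110),(16,255,255)); m[:, :300]=0; m[:,375:]=0; m[:200]=0; m[260:]=0
    k,l,s,c=cv2.connectedComponentsWithStats(m); j=1+np.argmax(s[1:,4]); p=ray('scene0',*c[j],.145); print(n,s[j,4],c[j],p); R[n]=p
t=lambda n:np.linalg.norm(R[n]-R['scene2'])
print('start travel',t('scene0'),'final',t('scene4'))
if abs(t('scene4')-.084)<.0025: print('hand in',robot.hand_in())
E
```

```text
scene0 8 [343.375 235.25 ] [0.53393158 0.08718024 0.145     ]
scene2 7 [328.57142857 255.        ] [0.58514893 0.09603545 0.145     ]
scene4 2 [320.5 246. ] [0.58120882 0.07191873 0.145     ]
start travel 0.05197722068650424 final 0.024436456843142718
```

The mask was too strict and only caught a few pixels, so I'll loosen it.

```bash
python3 - <<'E'
from h import *
R={}
for n in('scene0','scene2','scene4'):
    i=cv2.imread(f'pics/{n}.png').astype(int)
    m=((i[...,2]>150)&(i[...,2]-i[...,1]>80)&(i[...,0]<75)).astype(np.uint8); m[:, :315]=0; m[:,375:]=0; m[:200]=0; m[262:]=0
    k,l,s,c=cv2.connectedComponentsWithStats(m); j=1+np.argmax(s[1:,4]); p=ray('scene0',*c[j],.147); print(n,s[j,4],c[j],p); R[n]=p
t=lambda n:np.linalg.norm(R[n]-R['scene2'])
print('start travel',t('scene0'),'final',t('scene4'))
if abs(t('scene4')-.084)<.0025 and abs(t('scene0')-.028)<.004: print('hand in',robot.hand_in())
E
```

```text
scene0 32 [345.25 230.25] [0.52407447 0.08305022 0.147     ]
scene2 43 [356.1627907  223.06976744] [0.49734051 0.08738035 0.147     ]
scene4 47 [322.40425532 246.57446809] [0.58057782 0.07615014 0.147     ]
start travel 0.02708236276247818 final 0.0839914639581604
the job is handed in; nothing more can be done
hand in None
```

The slide is at the third click, with the hand clear, and I've handed the job in; no verdict was reported.

- **Start:** the slide was in the first notch.
- **Moving it:** with the fingers shut, I pushed the lever from its inner side out to the rigid stop. The reading at the stop was 11.6 N, with no further movement. I then crossed over the top and pushed it back in from the outer side.
- **Clicks:** I counted them by finger position and force, passing the first and second and stopping at the third. The highest reading on the way in was about 6.4 N. Forces were read only at the end of each move.
- **Last checks:** the lever in the images moved 84.0 mm from the stop, where 84 mm is the third click. Only a sliver of the red filter showed at the guide. The hand was back at about x = 0.446, z = 0.24 m, touching nothing.
- **Disagreements:** my first colour mask was too strict and gave meaningless numbers (24 mm), so I loosened it. The starting position read 27.1 mm instead of 28, within image accuracy.
- **Not measured:** I saw no sign that the camera, panel, bowl, tub, bottle or lens cap had been touched. I didn't measure their positions again at the end.

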